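# Close the slurry pot with its double lid, then take off the dust cover and hold it

### The job

Take the nested pair of lids off the lid rest together by the black knob, set it down in the mouth of the white pot on the stirrer until it is fully seated, and let go. Then take the blue dust cover by its two yellow ears, lift it straight up off the pot alone, leaving the steel inner lid sitting undisturbed in the pot, and finish while still holding the cover level above the pot, at least 8 cm higher than where it sat. Set the lids down rather than dropping them, and leave the bottle, the jar, the steel puck and the brush where they are.

Things in the scene. Friction and masses are not known exactly. Their poses are not given: they have to be found in the camera images.
- inner_knob (a point): Steel inner lid, about 0.3 kg: disc 108 mm across, 6 thick; bevelled plug under it, 84 mm across, 10 deep; upright round black knob in the middle, 20 mm across, its top 58 mm above the disc's underside. Lifted by the knob, it carries the blue cover lying on it. This point: on the knob's axis, 40 mm above the disc's underside, 18 mm below the knob's top; z up.
- cover_grip (a point): Blue dust cover, 0.1 kg, lying loose on the inner lid's disc: plate 120 mm across, 4 thick; skirt 10 mm deep below it, 114 mm across inside; 32 mm centre hole through which the knob rises 48 mm above the plate. No latch. This point: on its axis between its ears, 23 mm above the plate's top, z up; 7 mm below the knob point when nested.
- cover_ear (a point): Middle of the ear at the cover's +y side; its twin is at -y, the knob between them. Yellow upright plates, 6 mm thick (along y), 30 long (along x), 34 tall above the plate; 56 mm over their outer faces, 44 mm between inner faces. Grip both ears at once, across y, knob between the fingers. The knob can be gripped across x, fingers between the ears.
- pot_mouth (a point): Centre of the mouth of the white pot, in the plane of its rim, 120 mm above the bench; z up. The pot is round, 100 mm across outside, 90 mm inside, and fixed on a grey stirrer base 150 x 160 x 45 mm, turned any way by up to 0.5 rad. Fully seated, the inner lid's plug is in the mouth and its disc lies on the rim.
- rest_mouth (a point): Centre of the top of the lid rest, in the plane of its rim, 60 mm above the bench: a fixed aluminium ring 100 mm across outside, 90 mm inside, on a round foot 136 mm across, in which the lid pair sits at the start with the inner lid's disc on the rim.
- bottle_mid (a point): Bystander: white plastic bottle with blue cap, 64 mm across, 150 mm tall, standing; point half-way up.
- jar_mid (a point): Bystander: amber jar with black lid, 60 mm across, 80 mm tall, standing; point half-way up.
- puck_center (a point): Bystander: steel sample puck, 44 mm across, 24 mm tall; point at its centre.
- brush_grip (a point): Bystander: small brush with orange handle lying on the bench; point on its handle.
Mind the look-alikes: they are no part of the job. What is shaped like the part that bears inner_knob but orange or purple is not meant.

How it is judged:
By the outcome, as a careful person would: the job done as asked, in the order asked, and still so for the second after the job is handed in, while the arm keeps its last pose, push and grip.
It also fails if it takes over 58 s, if anything falls off the work surface, if the arm or the gripper's body presses on something with over 40 N, if the wrist force passes 120 N, or if a joint passes its speed limit or range.

### The arm

A 6-joint arm with a two-finger parallel gripper is mounted at the origin on the work surface. World frame = base frame: x ahead of the robot, y to its left, z up, the work surface at z = 0. Lengths are in m, angles in degrees, forces in N, time in s.
With the tool pointing down it reaches from about 0.3 to 0.75 m from the base axis. Payload 8.5 kg.
Tool frame: the origin (TCP) lies midway between the tips of the shut fingers; the grasp point (between the pads) lies 19 mm behind it; z points along the fingers, y is the direction in which the jaws open and shut (so a half turn about z gives the same grasp; the last joint's range is limited). The gripper opens to 85 mm and grips with 20 to 120 N. Pads are 22 mm wide; open, the fingers measure 114 mm over their backs; the gripper's body (76 mm by 85 mm) begins 54 mm behind the grasp point. The pads swing forward as they close: fully open they stand 13 mm farther back than shut.
Start: joints at [-89.227, 21.807, 74.336, -0, 83.858, -12.336], TCP at [0.125, -0.536, 0.231] pointing down, gripper open.
Joint ranges: [-178.18, 178.18], [-50.72, 133.34], [12.68, 142.11], [-81.47, 261.47], [9.98, 163.14], [-165.26, 165.26]. Speed limits (degrees/s): [136.94, 136.94, 180, 180, 180, 180].

### API

Orientations are given as a 3x3 rotation matrix whose columns are the frame's x, y, z axes.
In Python, from rig import env gives the robot as it stands.
- The arm moves only by the shell command python3 -m inch 'ROWS' [FORCE]. ROWS is text: rows parted by semicolons, each of 5 numbers parted by spaces: the finger opening in mm, from 0 to 85.4, then the shift along the tool's x, y, z in mm, then the turn about the tool's z in degrees. In form: jaw dx dy dz turn; .... A call has 1 to 10 rows; each row is the pose to reach, as a shift and turn from the pose commanded when the call began, along the tool's axes at that moment; what a row does not reach only later rows make up. A row lasts 1/8 s, in which the tool goes at most 62.5 mm and 10.7 degrees, less where a joint would pass 70% of its speed; a pose out of reach is approached as far as the arm can. A call with a gripper value outside its range is refused whole. The fingers move at their own pace and stop on an object; FORCE is the grip in N (left out, the last holds). Time passes only in rows, so rows that repeat a pose let the fingers close. It gives the time, the measured TCP pose, the force and the opening at its end, in the units of the state.
- env.observe(): the state, without advancing time (a new reading comes with each control period).
- env.get_image(name): name is "scene" or "top" or "wrist"; returns a dict with "color" (480x640x3 uint8, blue, green, red), "range_z" (480x640 float32, m along the optical axis (not along the pixel's ray), 0 where there is no reading), "fov_y" (degrees; the focal length in pixels is half the picture's height over the tangent of half this angle, whatever the lens; pixels are square), "cx", "cy" (the principal point, pixels), "R" (3x3) and "t" (3): a world point X has camera coordinates R X + t. Camera axes: x right, y down, z forward; pixel columns grow to the right and rows downward; lengths in m; the calibration is good to about 2 mm. The wrist camera is an equidistant fisheye: a pixel r from the principal point sees the ray r / f radians off the axis. A picture is of the moment at which its call begins.
- env.close_job(): hands the job in, once; it reports no verdict.
The state is a dict: "time_s": time; "q": joint angles; "qvel": joint speeds; "joint_efforts": joint torques, N m; "position": TCP position; "tool_rot": TCP orientation; "ft_force": force on the tool from outside, world axes, zero at the start; "wrist_torque": the same for the moment, N m; "grip_width": finger opening in m.
Only numpy, scipy, OpenCV 4.12 (cv2) and the standard library are available. Lean on these libraries where they do the work, as an engineer would, in place of code of your own. Each camera call takes 0.05 s, during which the arm holds its last target.

## Working session

There is one attempt and no reset: what is moved stays moved. The work goes in short steps, Python scripts to look and compute and a shell command to move; the robot and the scene stay as the last step left them, time stands still between calls to the robot, and variables do not carry over. Pictures are saved under pics/ and viewed, and the job is handed in when it is done.

```bash
mkdir -p pics; ls; python3 - <<'E'
from rig import env
import cv2
for n in("scene","top","wrist"):
    d=env.get_image(n); cv2.imwrite(f"pics/{n}0.png",d["color"]); print(n,d["fov_y"],d["cx"],d["cy"],d["R"],d["t"])
print(env.observe())
E
```

```text
pics
scene 51.535060343581954 312.4040958030728 238.34446107912925 [[ 0.78593955  0.61804489  0.01787575]
 [ 0.37974344 -0.45968304 -0.80279912]
 [-0.48794871  0.63773977 -0.59598157]] [-0.45576202 -0.13525093  1.46646578]
top 51.934329228680674 328.9822532435474 237.76773639211294 [[-0.02806534 -0.99954192  0.01132676]
 [-0.99410186  0.02672153 -0.10510684]
 [ 0.10475603 -0.01420982 -0.99439643]] [0.00353207 0.54473093 1.22852302]
wrist 65.70646984690485 321.1721661132848 237.00123894821508 [[ 0.22677914 -0.97394329 -0.00238438]
 [-0.93567938 -0.21854773  0.27702164]
 [-0.27032447 -0.06059172 -0.96086072]] [-0.54841206 -0.036212    0.37820691]
{'time_s': 0.15, 'q': array([-8.92282521e+01,  2.18329918e+01,  7.43719508e+01, -1.07748280e-03,
        8.38577143e+01, -1.23356041e+01]), 'qvel': array([ 0.02148157, -0.1145759 , -0.18736612,  0.00344948, -0.10305531,
        0.03354124]), 'joint_efforts': array([ 3.37603567e-03, -4.48631501e+01, -2.31340098e+01, -1.33456160e-04,
        3.82837621e-03, -2.47418308e-05]), 'position': array([ 0.12471852, -0.53544803,  0.23086211]), 'tool_rot': array([[ 9.73946421e-01,  2.26778234e-01, -3.34254087e-05],
       [ 2.26778134e-01, -9.73945832e-01,  1.09321896e-03],
       [ 2.15363727e-04, -1.07231684e-03, -9.99999402e-01]]), 'ft_force': array([-0.04056343,  0.02085281,  0.28332744]), 'wrist_torque': array([-0.0238834 , -0.00875587,  0.01026341]), 'grip_width': 0.08541243705699796}
```

View pics/scene0.png

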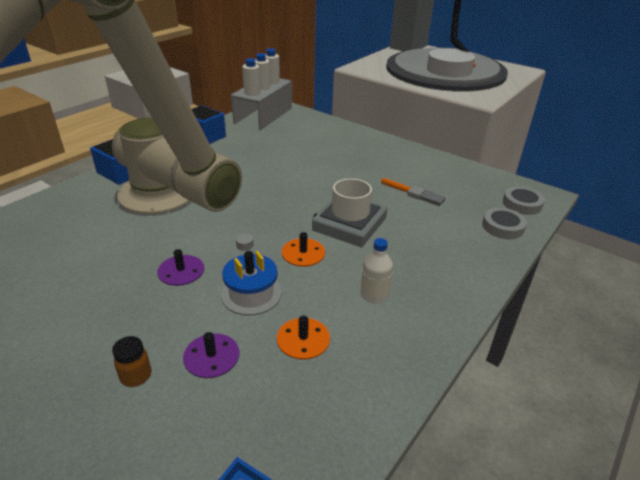

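View pics/top0.png

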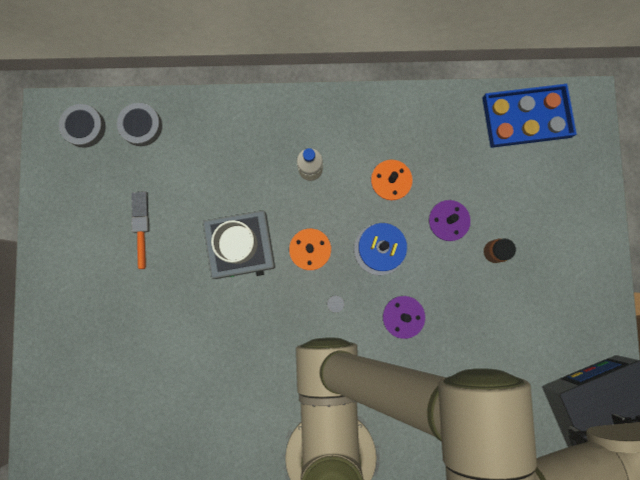

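The scene and top views agree. The nested pair is at top (383,247), blue plate with two yellow ears and a black knob. The look-alikes are orange at (391,179) and (310,249), and purple at (450,220) and (404,317). Only the blue one has the ears and sits on the rest. The white pot is at (234,243) on the grey base. Next I'll measure and confirm with a crop.

```bash
cat > h.py <<'E'
from rig import env
import cv2, numpy as np
def cloud(n):
    d=env.get_image(n); c=d["color"]; z=d["range_z"].astype(float)
    f=240/np.tan(np.radians(d["fov_y"]/2)); v,u=np.mgrid[:480,:640]
    x=(u-d["cx"])/f; y=(v-d["cy"])/f
    if n=="wrist":
        r=np.hypot(x,y); s=np.where(r>1e-9,np.tan(r)/np.maximum(r,1e-9),1); x=x*s;y=y*s
    P=np.stack([x*z,y*z,z],-1)
    W=(P-d["t"])@d["R"]
    W[z<=0]=np.nan
    return c,W,cv2.cvtColor(c,cv2.COLOR_BGR2HSV)
def circ(p):
    (x,y),r=cv2.minEnclosingCircle(p[:,:2].astype(np.float32)*1000); return round(x,1),round(y,1),round(r,1)
E
python3 - <<'E'
from h import *
for n,(u0,u1,v0,v1),(a0,a1,b0,b1) in (("top",(350,416,215,280),(195,280,205,285)),("scene",(215,290,240,315),(310,390,175,245))):
    c,W,H=cloud(n)
    s=np.s_[v0:v1,u0:u1]; w=W[s].reshape(-1,3); h=H[s].reshape(-1,3).astype(int)
    blue=(abs(h[:,0]-110)<12)&(h[:,1]>150)&(h[:,2]>60)
    yel=(abs(h[:,0]-25)<8)&(h[:,1]>120)&(h[:,2]>80)
    blk=(h[:,2]<60)&(w[:,2]>.08)
    print(n,"blue",circ(w[blue&(w[:,2]>.065)]),np.nanmedian(w[blue],0))
    p=w[yel&(w[:,2]>.08)]; print("yel",len(p),p.mean(0),np.percentile(p[:,2],[5,50,95]))
    k,l,ce=cv2.kmeans(p[:,:2].astype(np.float32),2,None,(3,50,1e-6),5,0); print(ce, np.degrees(np.arctan2(*(ce[1]-ce[0])[::-1])))
    for i in(0,1):
        q=p[l[:,0]==i][:,:2]; e=np.linalg.eigh(np.cov(q.T))[1][:,1]; print("ear dir",np.degrees(np.arctan2(e[1],e[0])))
    for lab,lo in(("knobtop",.115),):
        q=w[blk&(w[:,2]>lo-.02)]; print(lab,len(q),np.nanmedian(q,0),np.nanmax(q[:,2]) if len(q) else 0)
    q=W[b0:b1,a0:a1].reshape(-1,3); q=q[(q[:,2]>.112)&(q[:,2]<.13)]; print("rim",len(q),circ(q),np.median(q[:,2]))
    cv2.imwrite(f"pics/crop_{n}.png",cv2.resize(c[v0-10:v1+10,u0-10:u1+10],None,fx=6,fy=6,interpolation=cv2.INTER_CUBIC))
E
```

```text
top blue (514.6, -142.2, 59.0) [ 0.51265751 -0.14150663  0.06971214]
yel 61 [ 0.51383231 -0.14258697  0.10322984] [0.09908974 0.10401819 0.10672204]
[[ 0.52360034 -0.1175558 ]
 [ 0.5055442  -0.16382553]] -111.31756
ear dir 159.08449062258165
ear dir 157.71628563957717
knobtop 53 [ 0.51412767 -0.13972531  0.11704774] 0.1235864191403836
rim 308 (534.4, 219.6, 50.1) 0.11876659112293797
scene blue (516.9, -145.6, 61.0) [ 0.53587496 -0.16078105  0.07054574]
yel 141 [ 0.52021289 -0.14567069  0.09649923] [0.08207177 0.09884786 0.10647561]
[[ 0.5283414  -0.12258242]
 [ 0.511731   -0.16976278]] -109.3952
ear dir 158.15186628418
ear dir 159.96886625793664
knobtop 101 [ 0.52150744 -0.14721569  0.11288378] 0.1221881574779398
rim 321 (535.4, 216.9, 52.4) 0.11807996101994686
```

View pics/crop_top.png

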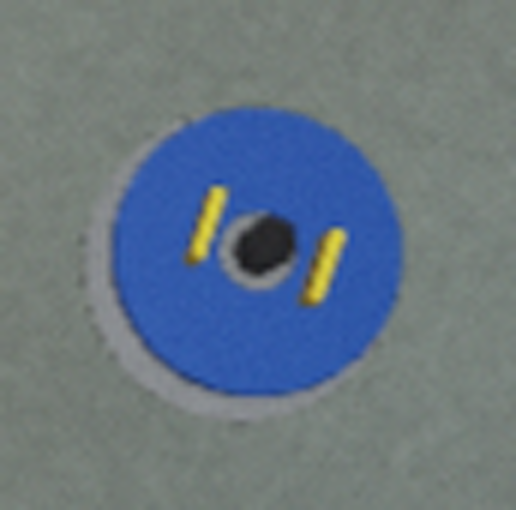

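View pics/wrist0.png

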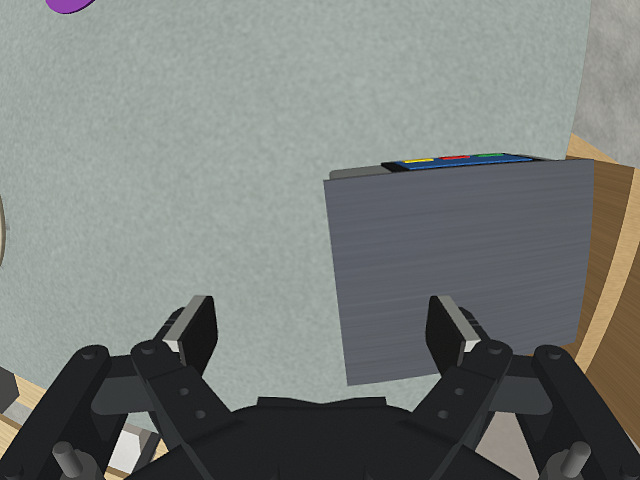

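The crop confirms it: blue cover with two yellow ears around the black knob, centre about (0.515, -0.142), ear length at about -21.5°. I'll hover above it with the jaws along the ears.

```bash
python3 -m inch '85 47 -30 0 -5.5; 85 94 -59 0 -11; 85 141 -89 0 -16.5; 85 188 -118 0 -22; 85 235 -148 0 -27.5; 85 282 -177 0 -33; 85 329 -207 0 -38.5; 85 376 -236 0 -44; 85 423 -266 0 -49.5; 85 469 -295 0 -55.4'; python3 -m inch '85 0 0 0 0; 85 0 0 0 0'
python3 - <<'E'
from h import *
o=env.observe(); print(o["position"],o["tool_rot"],o["q"])
c,W,H=cloud("wrist"); cv2.imwrite("pics/w1.png",c)
E
```

```text
time_s: 1.5
position: [0.5157, -0.1404, 0.2313]
tool_rot: [[0.363, 0.932, 0.0], [0.932, -0.363, -0.0], [-0.0, 0.0, -1.0]]
ft_force: [-0.2, -0.8, 0.2]
grip_width: 0.0853
time_s: 1.75
position: [0.5143, -0.1421, 0.2311]
tool_rot: [[0.367, 0.93, -0.001], [0.93, -0.367, -0.0], [-0.0, -0.001, -1.0]]
ft_force: [0.3, 0.1, 0.4]
grip_width: 0.0852
[ 0.51433005 -0.14207069  0.23111225] [[ 3.66548909e-01  9.30398562e-01 -6.42472091e-04]
 [ 9.30398753e-01 -3.66548987e-01 -4.17616226e-06]
 [-2.39382990e-04 -5.96224465e-04 -9.99999794e-01]] [-2.81539101e+01  2.01813998e+01  7.69259468e+01 -1.77147861e-02
  8.29249964e+01 -6.64878220e+00]
```

View pics/w1.png

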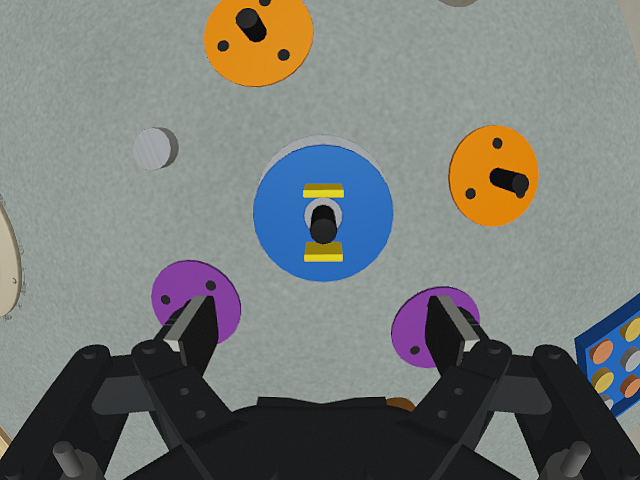

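The wrist view shows the blue cover centred at (323,212), with the ears at (323,190) and (323,252) and the knob at (323,225). Next I'll refine with this camera's depth.

```bash
python3 - <<'E'
from h import *
c,W,H=cloud("wrist"); o=env.observe(); R=o["tool_rot"]; t=o["position"]
T=(W-t)@R*1000
s=np.s_[130:285,245:400]; w=W[s].reshape(-1,3); tt=T[s].reshape(-1,3); h=H[s].reshape(-1,3).astype(int)
blue=(abs(h[:,0]-108)<12)&(h[:,1]>120); yel=(abs(h[:,0]-27)<8)&(h[:,1]>120); blk=(h[:,2]<60)
b=blue&(w[:,2]>.066)
print("blue",circ(w[b]),np.nanmedian(w[b],0),"tool",circ(tt[b]/1000))
top=yel&(w[:,2]>.101); print(np.nanmax(w[yel,2]),top.sum())
p=tt[top]; l=p[:,0]>np.median([p[:,0].min(),p[:,0].max()])
for m in(l,~l):
    q=p[m]; print("ear",q.min(0),q.max(0),(q.max(0)+q.min(0))/2); print(cv2.minAreaRect(q[:,:2].astype(np.float32)))
q=tt[blk&(w[:,2]>.114)]; print("knob top",len(q),q.min(0),q.max(0),(q.min(0)+q.max(0))/2)
E
```

```text
blue (515.0, -140.8, 59.8) [ 0.51983343 -0.13573512  0.06862133] tool (2.2, 0.3, 59.8)
0.11622987866483686 610
ear [ 24.41613375 -14.33081025 126.42464862] [ 30.54283232  14.4188384  130.28890498] [2.74794830e+01 4.40140746e-02 1.28356777e+02]
((27.449647903442383, 0.04417228698730469), (28.771135330200195, 6.0616135597229), 89.7224349975586)
ear [-25.46994945 -14.12993172 115.11019211] [ -5.83518844  15.11296965 130.27016822] [-15.65256895   0.49151896 122.69018016]
((-15.709299087524414, 0.5783596038818359), (19.62765121459961, 29.230567932128906), 0.657242476940155)
knob top 546 [ -6.95247319  -8.92079232 112.64657015] [ 11.85133621   9.72853026 117.32653232] [  2.44943151   0.40386897 114.98655123]
```

```bash
python3 -m inch '85 2.3 0.3 25 0; 85 2.3 0.3 55 0; 85 2.3 0.3 85 0; 85 2.3 0.3 110 0; 85 2.3 0.3 130 0; 85 2.3 0.3 143 0; 85 2.3 0.3 151 0; 85 2.3 0.3 151 0; 85 2.3 0.3 151 0' 60; python3 -m inch '40 0 0 0 0; 20 0 0 0 0; 10 0 0 0 0; 5 0 0 0 0; 5 0 0 0 0; 5 0 0 0 0; 5 0 0 0 0; 5 0 0 0 0' 60
python3 - <<'E'
from h import *
c,W,H=cloud("wrist"); cv2.imwrite("pics/w2.png",c)
E
```

```text
time_s: 2.98
position: [0.516, -0.1401, 0.0809]
tool_rot: [[0.366, 0.93, 0.001], [0.93, -0.366, -0.001], [-0.0, 0.001, -1.0]]
ft_force: [-0.9, -0.2, -0.2]
grip_width: 0.0849
time_s: 3.98
position: [0.5158, -0.14, 0.0806]
tool_rot: [[0.366, 0.93, 0.0], [0.93, -0.366, -0.0], [0.0, 0.0, -1.0]]
ft_force: [-0.9, 0.3, 4.7]
grip_width: 0.0185
```

View pics/w2.png

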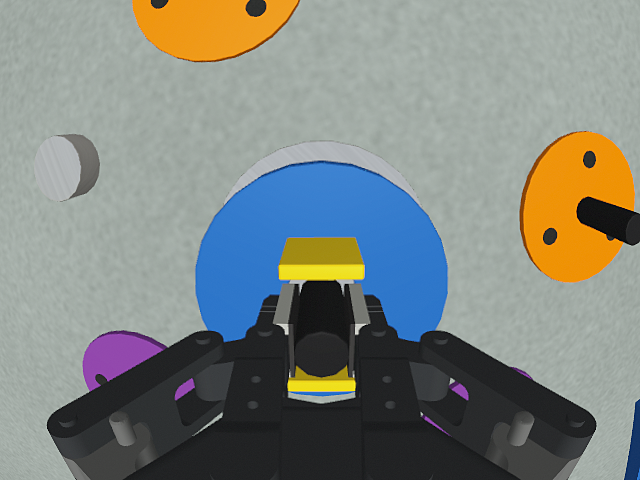

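The fingers hold the knob between the ears (pads at about (322,330)). Now lifting.

```bash
python3 -m inch '5 0 0 -4 0; 5 0 0 -12 0; 5 0 0 -24 0; 5 0 0 -40 0; 5 0 0 -58 0; 5 0 0 -78 0; 5 0 0 -98 0; 5 0 0 -112 0; 5 0 0 -120 0; 5 0 0 -120 0'; python3 - <<'E'
from h import *
c,W,H=cloud("scene"); cv2.imwrite("pics/s3.png",cv2.resize(c[120:360,120:440],None,fx=2.4,fy=2.4))
print(env.observe()["ft_force"])
c,W,H=cloud("top")
q=W[205:285,195:280].reshape(-1,3); h=H[205:285,195:280].reshape(-1,3)
q=q[(q[:,2]>.112)&(q[:,2]<.13)]; print("rim",len(q),circ(q))
# robust circle fit on rim band
from scipy.optimize import least_squares
p=q[:,:2]*1000; r=least_squares(lambda a:np.hypot(p[:,0]-a[0],p[:,1]-a[1])-a[2],[534,219,47],loss="soft_l1").x; print(r)
E
```

```text
time_s: 5.28
position: [0.5157, -0.14, 0.2005]
tool_rot: [[0.366, 0.93, 0.0], [0.93, -0.366, -0.0], [-0.0, 0.0, -1.0]]
ft_force: [0.0, -0.7, -4.8]
grip_width: 0.0187
[-0.05550268 -0.22789777 -5.17031034]
rim 307 (534.8, 219.5, 50.1)
[534.26465102 219.14897722  47.17502897]
```

View pics/s3.png

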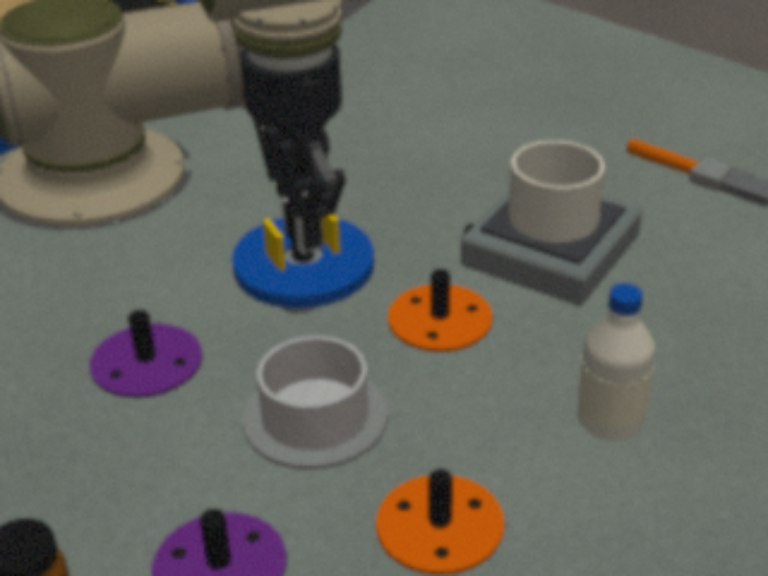

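The pair is lifted cleanly as one: blue disc at (304,260) in the crop, rest empty at (312,400), pot at (557,190). I'll move partway so the wrist camera can see the pot mouth.

```bash
python3 -m inch '5 8 -6 0 0; 5 28 -21 0 0; 5 55 -42 0 0; 5 85 -65 0 0; 5 112 -86 0 0; 5 135 -103 0 0; 5 147 -113 0 0; 5 150 -115 0 0; 5 150 -115 0 0; 5 150 -115 0 0' ; python3 - <<'E'
from h import *
c,W,H=cloud("wrist"); cv2.imwrite("pics/w4.png",c)
o=env.observe(); T=(W-o["position"])@o["tool_rot"]*1000
m=(W[...,2]>.108)&(W[...,2]<.13)&(np.hypot(W[...,0]-.535,W[...,1]-.22)<.065)
from scipy.optimize import least_squares
p=W[m][:,:2]*1000; r=least_squares(lambda a:np.hypot(p[:,0]-a[0],p[:,1]-a[1])-a[2],[534,219,47],loss="soft_l1").x
v,u=np.nonzero(m); print(m.sum(),r,circ(W[m]),np.median(W[m][:,2]),u.min(),u.max(),v.min(),v.max()); 
d=np.array([r[0]/1000,r[1]/1000,0])-o["position"]; print(d@o["tool_rot"]*1000, o["position"])
E
```

```text
time_s: 6.62
position: [0.4639, 0.0411, 0.2002]
tool_rot: [[0.367, 0.93, -0.0], [0.93, -0.367, -0.0], [-0.0, 0.0, -1.0]]
ft_force: [0.2, -0.3, -5.1]
grip_width: 0.0185
1241 [534.4421427  222.18613199  50.89100867] (521.1, 188.3, 36.7) 0.1179746880726672 262 380 0 22
[194.3240757   -0.91233852 200.20809916] [0.4639239 0.041129  0.2002285]
```

View pics/w4.png

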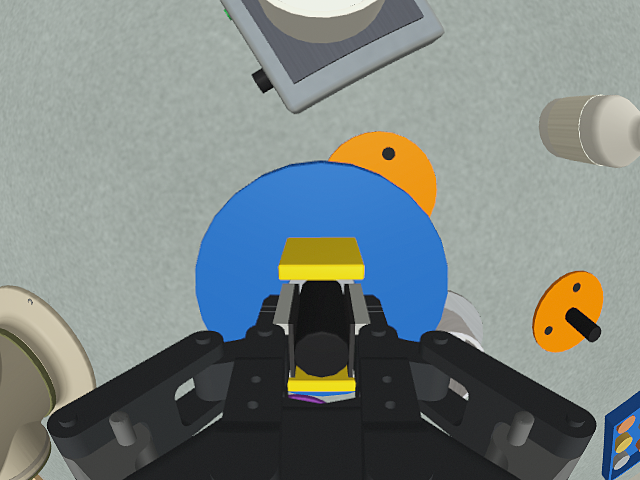

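The pot is cut off at the top of the image (about (320,20)), so I'll move 55 mm closer and measure again.

```bash
python3 -m inch '5 8 0 0 0; 5 25 0 0 0; 5 42 0 0 0; 5 52 0 0 0; 5 55 0 0 0; 5 55 0 0 0; 5 55 0 0 0' ; python3 - <<'E'
from h import *
from scipy.optimize import least_squares
c,W,H=cloud("wrist"); cv2.imwrite("pics/w5.png",c)
o=env.observe(); R=o["tool_rot"]
m=(W[...,2]>.1155)&(W[...,2]<.125)&(np.hypot(W[...,0]-.535,W[...,1]-.22)<.06)
p=W[m][:,:2]*1000
r=least_squares(lambda a:np.hypot(p[:,0]-a[0],p[:,1]-a[1])-a[2],[534,219,47],loss="soft_l1").x
v,u=np.nonzero(m); print(m.sum(),r,circ(W[m]),np.median(W[m][:,2]),u.min(),u.max(),v.min(),v.max())
c0=circ(W[m])
for x,y in((r[0],r[1]),(c0[0],c0[1])):
    print((np.array([x/1000,y/1000,0])-o["position"])@R*1000)
print(o["position"])
b=(abs(H[...,0].astype(int)-108)<12)&(H[...,1]>120)&(W[...,2]>.17)
q=W[b]; print("cover plane z",np.nanmedian(q[:,2])); A=np.c_[q[:,:2],np.ones(len(q))]; print(np.linalg.lstsq(A,q[:,2],rcond=None)[0])
E
```

```text
time_s: 7.55
position: [0.4838, 0.0926, 0.2003]
tool_rot: [[0.367, 0.93, -0.0], [0.93, -0.367, -0.0], [-0.0, -0.0, -1.0]]
ft_force: [0.2, 0.8, -4.2]
grip_width: 0.0187
2487 [533.32563458 219.39679519  46.83125492] (533.4, 219.5, 50.0) 0.11850397883971214 240 404 0 105
[136.11661564  -0.36930971 200.33831789]
[136.23990463  -0.33798442 200.33830768]
[0.48375151 0.09264433 0.20034852]
cover plane z 0.18834894006894148
[-0.00388375 -0.01240674  0.19200337]
```

View pics/w5.png

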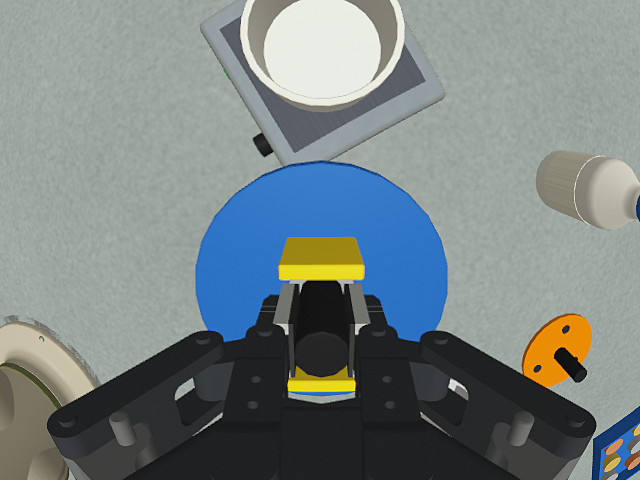

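The rim fit is consistent (wrist 533.4, 219.4; top 534.3, 219.2). Moving over the pot and lowering in stages.

```bash
python3 -m inch '5 10 0 0 0; 5 32 0 0 0; 5 62 0 0 0; 5 92 0 0 0; 5 117 0 0 0; 5 132 0 0 0; 5 136.3 0 0 0; 5 136.3 0 0 0; 5 136.3 0 0 0' ; python3 -m inch '5 0 0 8 0; 5 0 0 20 0; 5 0 0 32 0; 5 0 0 40 0; 5 0 0 43 0; 5 0 0 43 0'; python3 -m inch '5 0 0 2 0; 5 0 0 4 0; 5 0 0 6 0; 5 0 0 8 0; 5 0 0 10 0; 5 0 0 10 0'
```

```text
time_s: 8.72
position: [0.5337, 0.2191, 0.2004]
tool_rot: [[0.367, 0.93, -0.0], [0.93, -0.367, -0.0], [-0.0, 0.0, -1.0]]
ft_force: [-0.7, -0.2, -4.8]
grip_width: 0.0188
time_s: 9.48
position: [0.5338, 0.2198, 0.1573]
tool_rot: [[0.366, 0.93, 0.0], [0.93, -0.366, 0.0], [0.0, 0.0, -1.0]]
ft_force: [0.0, 0.3, -4.9]
grip_width: 0.0186
time_s: 10.22
position: [0.5337, 0.2197, 0.1472]
tool_rot: [[0.366, 0.93, -0.0], [0.93, -0.366, -0.0], [-0.0, -0.0, -1.0]]
ft_force: [-0.0, 0.1, -4.5]
grip_width: 0.0185
```

```bash
python3 -m inch '5 0 0 1.5 0; 5 0 0 3 0; 5 0 0 4.5 0; 5 0 0 5.5 0; 5 0 0 5.5 0';python3 -m inch '5 0 0 0.5 0; 5 0 0 1 0; 5 0 0 1.5 0; 5 0 0 1.5 0'
```

```text
time_s: 10.85
position: [0.5338, 0.2197, 0.1417]
tool_rot: [[0.366, 0.93, -0.0], [0.93, -0.366, -0.0], [-0.0, -0.0, -1.0]]
ft_force: [-0.3, 0.3, -5.2]
grip_width: 0.0185
time_s: 11.35
position: [0.5338, 0.2198, 0.1406]
tool_rot: [[0.366, 0.93, 0.0], [0.93, -0.366, 0.0], [0.0, 0.0, -1.0]]
ft_force: [-0.8, 0.0, -0.5]
grip_width: 0.0185
```

It touched down at the expected height and the weight has come off the wrist. One slight press to confirm seating, then release.

```bash
python3 -m inch '5 0 0 0.6 0; 5 0 0 0.6 0; 5 0 0 0.6 0';python3 -m inch '20 0 0 0 0; 24 0 0 0 0; 30 0 0 0 0; 50 0 0 0 0; 85 0 0 0 0; 85 0 0 0 0; 85 0 0 0 0; 85 0 0 0 0'; python3 -m inch '85 0 0 -10 0; 85 0 0 -30 0; 85 0 0 -55 0; 85 0 0 -80 0; 85 0 0 -95 0; 85 0 0 -100 0; 85 0 0 -100 0; 85 0 0 -100 0'
python3 - <<'E'
from h import *
c,W,H=cloud("wrist"); cv2.imwrite("pics/w6.png",c)
c2,W2,H2=cloud("scene"); cv2.imwrite("pics/s6.png",cv2.resize(c2[120:280,240:460],None,fx=3.5,fy=3.5,interpolation=cv2.INTER_CUBIC))
o=env.observe(); R=o["tool_rot"]; t=o["position"]; print(t)
T=(W-t)@R*1000
near=np.hypot(W[...,0]-.534,W[...,1]-.2195)<.07
H=H.astype(int); B=near&(abs(H[...,0]-108)<12)&(H[...,1]>120)&(W[...,2]>.124); Y=near&(abs(H[...,0]-27)<8)&(H[...,1]>120); K=near&(H[...,2]<60)
q=W[B]; print("blue",circ(q),circ(T[B]/1000),np.nanmedian(q[:,2])); A=np.c_[q[:,:2],np.ones(len(q))]; print(np.linalg.lstsq(A,q[:,2],rcond=None)[0][:2])
z=W[...,2]
tp=T[Y&(z>.160)]; print("ear ztop",z[Y].max())
l=tp[:,0]>0
for m in(l,~l):
    a=tp[m]; print("ear",a.min(0),a.max(0),cv2.minAreaRect(a[:,:2].astype(np.float32)))
a=T[K&(z>.174)]; 
if len(a): print("knob",a.min(0),a.max(0),(a.min(0)+a.max(0))/2)
E
```

```text
time_s: 11.72
position: [0.5338, 0.2198, 0.1406]
tool_rot: [[0.366, 0.93, 0.001], [0.93, -0.366, 0.0], [0.0, 0.001, -1.0]]
ft_force: [-3.3, -0.8, 6.3]
grip_width: 0.0186
time_s: 12.72
position: [0.5338, 0.2198, 0.1397]
tool_rot: [[0.366, 0.93, -0.0], [0.93, -0.366, 0.0], [0.0, -0.0, -1.0]]
ft_force: [-0.1, -0.7, -0.5]
grip_width: 0.0851
time_s: 13.72
position: [0.5335, 0.2197, 0.2388]
tool_rot: [[0.366, 0.93, -0.002], [0.93, -0.366, -0.0], [-0.001, -0.001, -1.0]]
ft_force: [-1.4, 0.4, 0.1]
grip_width: 0.0849
[0.53359553 0.21972305 0.23903127]
blue (532.1, 216.4, 62.4) (-3.6, -0.2, 62.4) 0.12861800368816945
[ 0.01426309 -0.0129423 ]
ear ztop 0.1775500290054161
ear [ 21.1965495  -14.94193243  74.72469693] [26.87432608 13.99307047 78.92158795] ((24.05634880065918, -0.4925975799560547), (28.938535690307617, 5.599862575531006), 89.52346801757812)
ear [-28.68426685 -15.3031146   61.48715679] [-5.83551354 14.32948569 78.98350155] ((-17.472740173339844, -0.7503824234008789), (29.633161544799805, 22.81182289123535), 88.46332550048828)
knob [ -13.22472249  -69.57435164 -106.81765618] [21.84591664 70.03638862 64.98684715] [  4.31059707   0.23101849 -20.91540451]
```

View pics/w6.png

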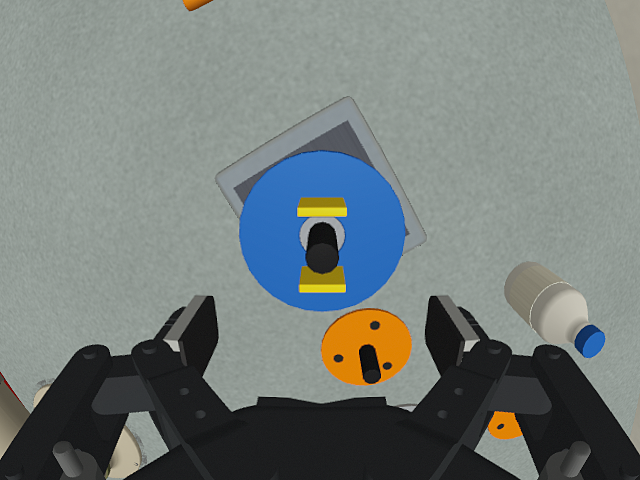

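View pics/s6.png

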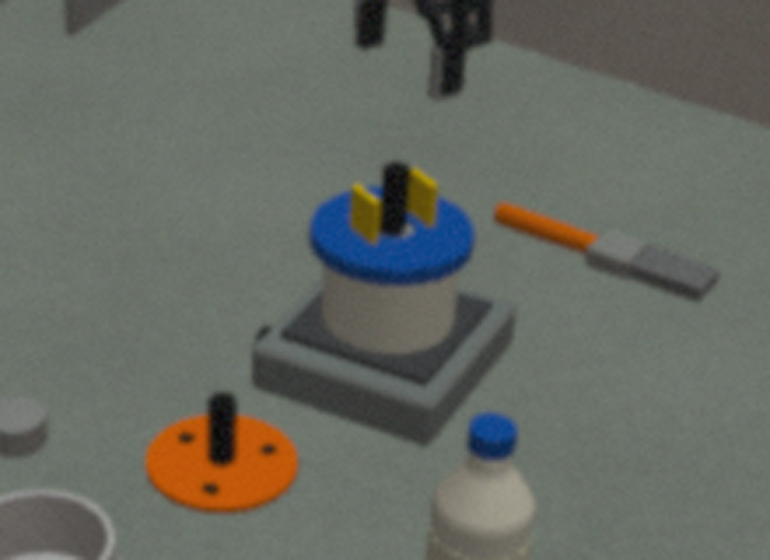

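The pair is seated level and released: blue disc at (322,230), ears at (322,207) and (322,280). I'll turn 90° and descend to grip the two ears.

```bash
python3 -m inch '85 -0.8 -0.5 0 -10; 85 -0.8 -0.5 0 -20; 85 -0.8 -0.5 0 -30; 85 -0.8 -0.5 0 -40; 85 -0.8 -0.5 0 -50; 85 -0.8 -0.5 0 -60; 85 -0.8 -0.5 0 -70; 85 -0.8 -0.5 0 -80; 85 -0.8 -0.5 0 -90; 85 -0.8 -0.5 0 -90' 40; python3 -m inch '85 0 0 0 0;85 0 0 10 0; 85 0 0 30 0; 85 0 0 50 0; 85 0 0 65 0; 85 0 0 75 0;85 0 0 75 0; 85 0 0 75 0'
python3 - <<'E'
from h import *
c,W,H=cloud("wrist"); cv2.imwrite("pics/w7.png",c); o=env.observe(); print(o["position"],o["tool_rot"],o["q"])
E
```

```text
time_s: 15.08
position: [0.5329, 0.2192, 0.2394]
tool_rot: [[-0.93, 0.368, -0.001], [0.368, 0.93, -0.0], [0.001, -0.0, -1.0]]
ft_force: [0.4, -0.4, -0.4]
grip_width: 0.0849
time_s: 16.08
position: [0.5333, 0.2193, 0.1653]
tool_rot: [[-0.93, 0.366, 0.001], [0.366, 0.93, 0.0], [-0.001, 0.001, -1.0]]
ft_force: [-0.2, -0.6, 0.3]
grip_width: 0.0854
[0.53333383 0.21928408 0.16541234] [[-9.30446154e-01  3.66426078e-01  1.37251810e-03]
 [ 3.66426724e-01  9.30446880e-01  2.43788588e-04]
 [-1.18772469e-03  7.29759466e-04 -9.99999028e-01]] [ 1.05936938e+01  2.75026288e+01  7.62766529e+01 -7.49163686e-04
  7.61408512e+01 -5.79107240e+01]
```

View pics/w7.png

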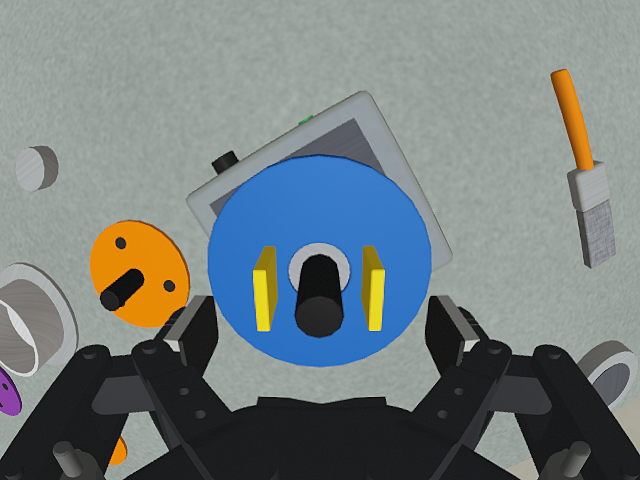

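The ears sit at (265,290) and (373,290), between the pads at (215,330) and (430,330), with the knob centred. I'll descend 33 mm and close.

```bash
python3 -m inch '85 0 0 8 0; 85 0 0 18 0; 85 0 0 27 0; 85 0 0 32 0; 85 0 0 32.5 0; 85 0 0 32.5 0; 85 0 0 32.5 0' 40; python3 -m inch '70 0 0 0 0; 62 0 0 0 0; 56 0 0 0 0; 50 0 0 0 0; 48 0 0 0 0; 46 0 0 0 0; 46 0 0 0 0; 46 0 0 0 0' 40
python3 - <<'E'
from h import *
c,W,H=cloud("wrist"); cv2.imwrite("pics/w8.png",c)
E
```

```text
time_s: 17.0
position: [0.5332, 0.2192, 0.1325]
tool_rot: [[-0.93, 0.366, 0.001], [0.366, 0.93, 0.0], [-0.001, 0.0, -1.0]]
ft_force: [-0.0, 0.0, 0.6]
grip_width: 0.0851
time_s: 18.0
position: [0.5331, 0.2192, 0.1325]
tool_rot: [[-0.93, 0.366, 0.0], [0.366, 0.93, -0.0], [-0.0, 0.0, -1.0]]
ft_force: [-1.3, -0.4, 5.3]
grip_width: 0.055
```

View pics/w8.png

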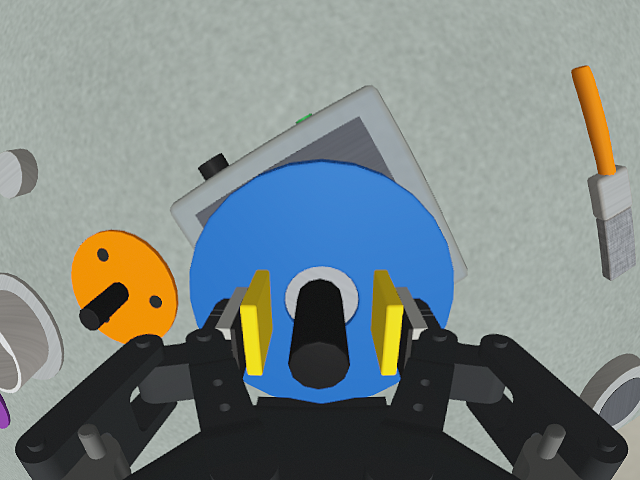

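Both ears are gripped with the knob free between them. Lifting slowly, straight up.

```bash
python3 -m inch '46 0 0 -1 0; 46 0 0 -3 0; 46 0 0 -6 0; 46 0 0 -9 0; 46 0 0 -12 0; 46 0 0 -15 0; 46 0 0 -15 0; 46 0 0 -15 0'
python3 - <<'E'
from h import *
c,W,H=cloud("scene"); cv2.imwrite("pics/s9.png",cv2.resize(c[120:280,240:460],None,fx=3.5,fy=3.5,interpolation=cv2.INTER_CUBIC))
E
```

```text
time_s: 19.05
position: [0.533, 0.2192, 0.1472]
tool_rot: [[-0.93, 0.366, -0.0], [0.366, 0.93, -0.0], [0.0, -0.0, -1.0]]
ft_force: [-0.3, 0.2, -0.7]
grip_width: 0.0554
```

View pics/s9.png

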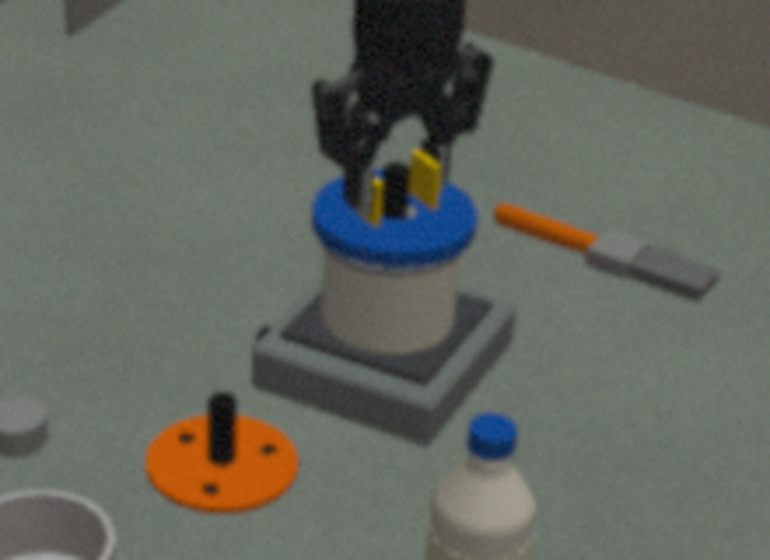

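The cover is rising alone: wrist load is about 1 N and the knob top stays at (397,168). Continuing up.

```bash
python3 -m inch '46 0 0 -5 0; 46 0 0 -13 0; 46 0 0 -24 0; 46 0 0 -37 0; 46 0 0 -51 0; 46 0 0 -65 0; 46 0 0 -78 0; 46 0 0 -88 0; 46 0 0 -95 0; 46 0 0 -97 0'; python3 -m inch '46 0 0 0 0; 46 0 0 0 0; 46 0 0 0 0; 46 0 0 0 0'
python3 - <<'E'
from h import *
c,W,H=cloud("scene"); cv2.imwrite("pics/s10.png",cv2.resize(c[100:280,240:460],None,fx=3.2,fy=3.2,interpolation=cv2.INTER_CUBIC))
H=H.astype(int); z=W[...,2]; near=np.hypot(W[...,0]-.533,W[...,1]-.219)<.075
p=W[near&(abs(H[...,0]-108)<12)&(H[...,1]>120)]; print("blue z pct",np.nanpercentile(p[:,2],[1,25,50,75,99]))
g=p[p[:,2]>np.percentile(p[:,2],50)-.002]
k=W[near&(H[...,2]<60)&(z>.13)&(z<.2)]; print("knob",len(k),np.median(k,0),k[:,2].max())
s=W[near&(H[...,1]<60)&(H[...,2]>60)&(z>.119)&(z<.135)]; print("steel",len(s),circ(s),np.median(s[:,2]))
c,W,H=cloud("wrist"); cv2.imwrite("pics/w10.png",c); H=H.astype(int)
q=W[(abs(H[...,0]-108)<12)&(H[...,1]>120)&(np.hypot(W[...,0]-.533,W[...,1]-.219)<.075)&(W[...,2]>.2)]
print("cover",np.median(q[:,2]),np.linalg.lstsq(np.c_[q[:,:2],np.ones(len(q))],q[:,2],rcond=None)[0][:2])
o=env.observe(); print(o["position"],o["ft_force"],o["wrist_torque"],o["qvel"])
E
```

```text
time_s: 20.35
position: [0.5331, 0.2192, 0.2445]
tool_rot: [[-0.93, 0.366, 0.0], [0.366, 0.93, 0.0], [-0.0, 0.0, -1.0]]
ft_force: [-0.4, -0.8, -1.4]
grip_width: 0.0553
time_s: 20.85
position: [0.533, 0.2192, 0.2441]
tool_rot: [[-0.93, 0.366, -0.0], [0.366, 0.93, -0.0], [0.0, -0.0, -1.0]]
ft_force: [0.4, 0.5, -0.7]
grip_width: 0.0554
blue z pct [0.23178736 0.24077311 0.24224067 0.24314126 0.33322202]
knob 131 [0.53731373 0.20994691 0.15912058] 0.18107879799938337
steel 706 (535.4, 215.6, 56.0) 0.12694749556025847
cover 0.2403533951399619 [0.00455129 0.00032209]
[0.53300904 0.21919504 0.24418222] [-0.19789144  0.58166948 -1.69181125] [ 0.00967474 -0.01013883 -0.01175114] [ 0.01128689  0.00539781 -0.03962731 -0.04751035 -0.06907246 -0.0691506 ]
```

View pics/s10.png

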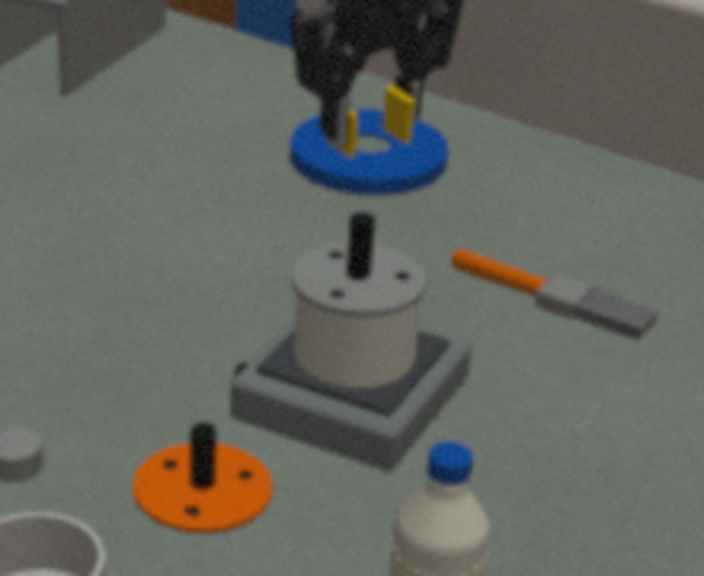

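View pics/w10.png

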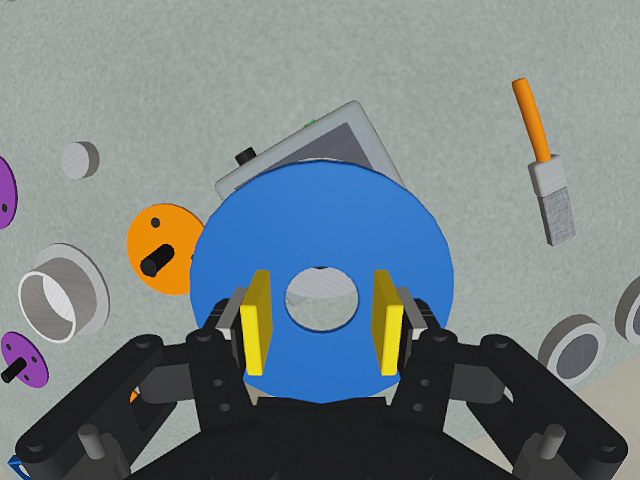

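The steel inner lid sits level in the pot (disc top about 127 mm, knob at (360,245) in the scene crop). The cover is held level about 11 cm above where it sat. Handing in.

```bash
python3 -c "
from rig import env
print(env.close_job())"
```

```text
the job is handed in; nothing more can be done
None
```

The job is done and handed in at about 21 s. I lifted the nested pair by the black knob and seated it in the white pot. The wrist load went from -5 N to about 0 at the expected height, and a slight extra press did not move it further. I then let go, turned 90°, gripped the blue cover by both ears and lifted it straight up alone.

**Last checks:**
- **Cover:** held level (tilt under 0.3°), about 11 cm above where it sat.
- **Inner lid:** the steel disc lies level on the pot rim. Its top measured about 127 mm, which fits the nominal 126 mm.
- **Load:** the wrist carries only 1–2 N, so the cover came off alone.
- **Bystanders:** the bottle, puck and brush look undisturbed in the last pictures. The jar was outside those views, but nothing was done near it.

No check failed. The only disagreement was between the top and wrist cameras, by about 1–2 mm, which is within their stated calibration.

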